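# Set the bath thermostat to the red line and switch the heater on

## Robot

A 7-joint arm with a two-finger parallel gripper is mounted at the origin on the work surface. World frame = base frame: x ahead of the robot, y to its left, z up, the work surface at z = 0. Lengths are in m, angles in rad, forces in N, time in s.
With the tool pointing down it reaches from about 0.425 to 0.95 m from the base axis. Payload 4.7 kg.
Tool frame: the origin (TCP) lies on the mounting face of the last link; the fingertips stand 173 mm ahead of it and the grasp point (between the pads) lies 155 mm ahead of it (bot.tip_reach is the x of the fingertips in the tool frame, in m); x points along the fingers, z is the direction in which the jaws open and shut, and the axes are right-handed (so a half turn about x gives the same grasp; the last joint's range is limited). The gripper opens to 85 mm and grips with 20 to 120 N. Pads are 22 mm wide; open, the fingers measure 114 mm over their backs; the gripper's body (76 mm by 85 mm) begins 54 mm behind the grasp point. The pads swing forward as they close: fully open they stand 13 mm farther back than shut.
Start: joints at [1.081, 0.469, -0.049, 1.532, 0.024, 1.141, -0.082], TCP at [0.3, -0.605, 0.405] pointing down, gripper open.
Joint ranges: [-2.59, 2.59], [-0.33, 1.99], [-1.39, 1.29], [0.1, 2.45], [-1.04, 4.18], [0.21, 1.99], [-2.66, 2.66]. Speed limits (rad/s): [2.57, 2.57, 3.14, 3.14, 3.14, 3.14, 3.14].

## Interface

Orientations are given as a 3x3 rotation matrix whose columns are the frame's x, y, z axes.
In Python, from plant import bot, cams, job gives the robot as it stands.
- The arm moves only by the tool apply_moves, never from a script. Its argument "steps" is one flat list of numbers, 5 for each row, row after row: the shift along the tool's x, y, z in units of 30 mm (1.0 is 30 mm), then the turn about the tool's x in units of 10 degrees (1.0 is 10 degrees), then the finger opening in mm, from 0 to 85.4. In form: [dx, dy, dz, twist, fingers, dx, dy, dz, twist, fingers, ...]. A call has 1 to 20 rows; each row is the pose to reach, as a shift and turn from the pose commanded when the call began, along the tool's axes at that moment; what a row does not reach only later rows make up. A row lasts 1/8 s, in which the tool goes at most 62.5 mm and 10.7 degrees, less where a joint would pass 70% of its speed; a pose out of reach is approached as far as the arm can. A call with a gripper value outside its range is refused whole. The fingers move at their own pace and stop on an object; "force" is the grip in N (left out, the last holds). Time passes only in rows, so rows that repeat a pose let the fingers close. It gives the time, the measured TCP pose, the force and the opening at its end, in the units of the state.
- bot.read_state(): the state, without advancing time (a new reading comes with each control period).
- cams.read_camera(name): name is "side" or "top"; returns (picture, depth): 384x512x3 uint8, blue, green, red; 384x512 float32, m along the optical axis (not along the pixel's ray), 0 where there is no reading.
- cams.calibration(name): a dict with "fx", "fy", "cx", "cy" (pixels), "extrinsics" (4x4, takes a point from world to camera coordinates). Camera axes: x right, y up, looking along -z (the intrinsics and any distortion apply to the point x, -y, -z); pixel columns grow to the right and rows downward; lengths in m; the calibration is good to about 2 mm. A picture is of the moment at which its call begins. calibration takes no time and is no camera call.
- job.sign_off(): hands the job in, once; it reports no verdict.
The state is a dict: "t": time; "joint_positions": joint angles; "qvel": joint speeds; "effort": joint torques, N m; "ee_pos": TCP position; "orientation": TCP orientation; "contact_force": force on the tool from outside, world axes, zero at the start; "wrist_torque": the same for the moment, N m; "finger_gap": opening from 0.0 (shut) to 1.0 (fully open).
Only numpy, scipy, OpenCV 4.12 (cv2) and the standard library are available. Lean on these libraries where they do the work, as an engineer would, in place of code of your own. Each camera call takes 0.05 s, during which the arm holds its last target. There are 200 camera calls.

## Task

Start the water bath at its marked temperature: with a fingertip, gently push the thermostat's black finger bar round clockwise until the white index line on the dial lines up with the red set line on the scale, then press the raised, white-dotted end of the green rocker switch fully down, so that the heater is left on and the dial still on the red line. Only push and press: never pinch the bar or lean hard on the dial, and leave the glassware, lid, tongs and the other things standing about where they are.

Things in the scene. Friction and masses are not known exactly. Their poses are not given: they have to be found in the camera images.
- dial_axis (a point): Centre of the black thermostat dial, on its turning axis, in the surface of the sloping panel. This frame turns with the dial: z is the turning axis, square out of the panel (up, leaning 15 degrees to the robot); x points along the finger bar to its index end. Bar: 64 mm long (32 mm each side of the axis), 14 mm wide, standing 6 to 28 mm above the panel; hub 38 mm across, 18 mm high.
- dial (a joint): Angle of the dial in rad: 0 when the index points straight up the slope, growing clockwise as seen from above; stops at -2.4 and 2.4. Stiff (0.07 N m, some 3 N at 24 mm from the axis); it stays where it is left.
- index_tip (a point): Outer end of the white index line (5 mm wide, along the top of the bar on its x side, down its end and out over the skirt): on the dial, 41 mm from the axis along the dial's x axis, 6 mm above the panel. The dial's round skirt is 82 mm across and its top lies 7 mm above the panel.
- set_mark (a joint): Angle in rad of the red set line, counted like the dial's: when the dial's angle equals it, index and red line are lined up. It does not move during the work.
- set_line (a point): Inner end of the red set line, 41 mm from the dial's axis, 6 mm above the panel, where the index tip must come. The line is 5 mm wide and runs from here out to 69 mm over the fixed white scale plate (132 mm across, 1.6 mm thick, round the dial); it is flat and cannot be caught with a finger.
- heater (a joint): Angle of the green rocker switch in rad: 0 off (end nearer the robot raised), 0.4 fully on (that end down, its face level with the panel). It stays where it is left; about 2 N at its end moves it.
- switch_on_end (a point): Where to press, square into the panel: on the green rocker's raised end nearer the robot, beside its white dot, 16 mm from its pivot. Off it lies about 14 mm above the panel, on 8 mm. The rocker is V-shaped, 40 mm along the slope, 24 mm wide, in a black frame 50 by 34 mm, 4 mm high, 92 mm down the slope from the dial's axis. This frame turns with the rocker.
- bath: The bath, fixed: green case 220 mm deep (x), 600 mm long (y -360 to +240 mm), stainless top 140 mm high with ring lids at y = -10, -150, -290 mm. Sloping control panel at y = 60 to 240 mm, its middle (dial, rocker) at y = 150 mm, 81 mm high at the front, 140 mm at the back. Origin on the bench, 110 mm behind the front; x to its back, y to the control end.
- lid: Loose steel lid disc 80 mm across with a black ball knob, 32 mm high, on the ring set next to the control panel. Leave alone. Origin at the centre of its underside.
- dish: White porcelain evaporating dish 104 mm across, 42 mm high, on the middle ring set. Leave alone. Origin at the centre of its underside.
- flask: Glass filter flask with a funnel, 86 mm across, 165 mm high, on the far ring set. Leave alone. Origin at the centre of its underside.
- beaker: Glass beaker 68 mm across, 90 mm high, on the bench before the bath. Leave alone. Origin at the centre of its underside.
- tongs: Steel crucible tongs 200 mm long lying on the bench before the control panel, 9 mm high. Leave alone. Origin under the middle.
- reagent: Amber bottle 68 mm across, 140 mm high, on the bench to the left of the control panel. Leave alone. Origin at the centre of its underside.
- jar: White jar with a red cap, 60 mm across, 85 mm high, on the bench to the left of the control panel. Leave alone. Origin at the centre of its underside.
- ring: Spare steel lid ring 116 mm across, 5 mm high, flat on the bench before the bath. Leave alone. Origin at the centre of its underside.

How it is judged:
By the outcome, as a careful person would: the job done as asked, in the order asked, and still so for the second after the job is handed in, with the robot touching nothing.
It also fails if it takes over 51 s, if anything falls off the work surface, if the arm or the gripper's body presses on something with over 40 N, if the wrist force passes 120 N, or if a joint passes its speed limit or range.

## Working session

There is one attempt and no reset: what is moved stays moved. The work goes in short steps, Python scripts to look and compute and a tool call to move; the robot and the scene stay as the last step left them, time stands still between calls to the robot, and variables do not carry over. Pictures are saved under pics/ and viewed, about 8 in all and at most 12, crops included, and the job is handed in when it is done.

Besides the shell and the picture viewer there is one more tool, called after "Call:" as a command line: name --argument value ..., lists and objects as JSON in quotes. apply_moves: Moves the arm, as the interface text tells. Its arguments: {"type":"object","properties":{"steps":{"type":"array","items":{"type":"number"}},"force":{"type":"number"}},"required":["steps"]}

```bash
mkdir -p pics; ls; python3 - <<'E'
from plant import bot,cams
import cv2,numpy as np
s=bot.read_state();print(s['t'],s['ee_pos'],np.round(s['orientation'],3),s['finger_gap'],bot.tip_reach)
for n in('side','top'):
    p,d=cams.read_camera(n);cv2.imwrite(f'pics/{n}0.png',p);np.save(f'pics/{n}0.npy',d)
    c=cams.calibration(n);print(n,{k:np.round(v,4).tolist() for k,v in c.items()})
E
```

```text
pics
0.0 [ 0.30003235 -0.60436551  0.40360737] [[-0.001  0.896  0.445]
 [ 0.002  0.445 -0.896]
 [-1.    -0.    -0.002]] 0.9994116758211641 0.1734
side {'fx': 455.1868, 'fy': 455.1868, 'cx': 254.568, 'cy': 198.5135, 'extrinsics': [[-0.8866, -0.4625, 0.0095, 0.4501], [0.34, -0.6375, 0.6914, -0.2706], [-0.3137, 0.6162, 0.7224, -1.1663], [0.0, 0.0, 0.0, 1.0]]}
top {'fx': 479.8029, 'fy': 479.8029, 'cx': 260.2561, 'cy': 193.1951, 'extrinsics': [[0.0234, -0.9995, -0.0195, -0.0275], [0.993, 0.0209, 0.1166, -0.5129], [-0.1162, -0.0221, 0.993, -1.3189], [0.0, 0.0, 0.0, 1.0]]}
```

View pics/top0.png

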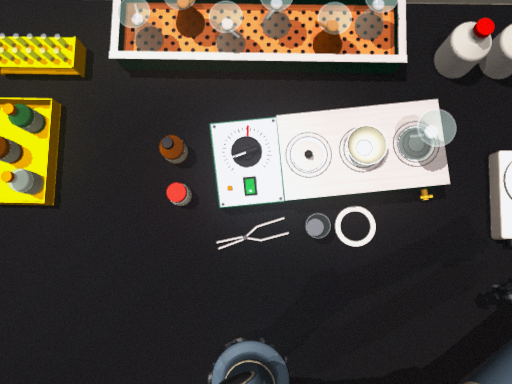

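View pics/side0.png

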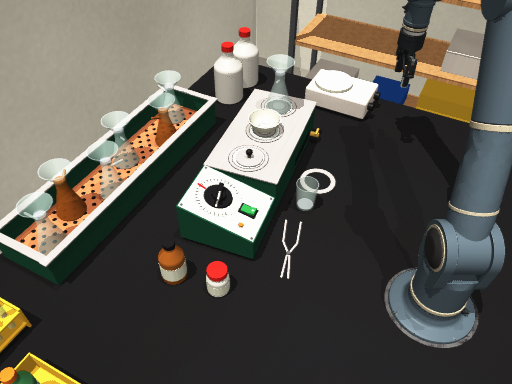

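```bash
cat > h.py <<'E'
import numpy as np,cv2
from plant import bot,cams
def cast(n,uv,P,N):
    "rays through pixels uv onto plane (point P, normal N)"
    c=cams.calibration(n);E=np.array(c['extrinsics']);R,t=E[:3,:3],E[:3,3]
    uv=np.atleast_2d(uv).astype(float)
    d=np.c_[(uv[:,0]-c['cx'])/c['fx'],-(uv[:,1]-c['cy'])/c['fy'],-np.ones(len(uv))]@R
    o=-R.T@t
    return o+d*(((P-o)@N)/(d@N))[:,None]
def proj(n,X):
    c=cams.calibration(n);E=np.array(c['extrinsics']);p=np.atleast_2d(X)@E[:3,:3].T+E[:3,3]
    return np.c_[c['cx']+c['fx']*p[:,0]/-p[:,2],c['cy']-c['fy']*p[:,1]/-p[:,2]]
def pts(n,d,uv):
    c=cams.calibration(n);E=np.array(c['extrinsics']);z=d[uv[:,1],uv[:,0]].astype(float)
    p=np.c_[(uv[:,0]-c['cx'])/c['fx']*z,-(uv[:,1]-c['cy'])/c['fy']*z,-z]
    return (p-E[:3,3])@E[:3,:3]
E
python3 - <<'E'
from h import *
rois={'top':(205,115,290,212),'side':(170,165,280,260)}
for n,(a,b,c,e) in rois.items():
    im=cv2.imread(f'pics/{n}0.png');d=np.load(f'pics/{n}0.npy')
    hsv=cv2.cvtColor(im,cv2.COLOR_BGR2HSV);m=np.zeros(im.shape[:2],bool);m[b:e,a:c]=1
    H,S,V=[hsv[...,i] for i in range(3)]
    w=m&(S<40)&(V>170); v,u=np.nonzero(w&(d>0)); X=pts(n,d,np.c_[u,v])
    k=np.ones(len(X),bool)
    k=(X[:,2]>.07)&(X[:,2]<.137)
    for _ in range(8):
        C=X[k].mean(0);N=np.linalg.svd(X[k]-C)[2][2];N*=np.sign(N[2]);r=(X-C)@N;k=abs(r)<.004
    print(n,'plane',C.round(4),N.round(4),'tilt',np.degrees(np.arccos(N[2])).round(2),'yaw',np.degrees(np.arctan2(-N[1],-N[0])).round(2),k.sum(),r[k].std())
    for name,mm in {'green':m&(H>50)&(H<85)&(S>150)&(V>110),'red':m&((H<6)|(H>172))&(S>120)&(V>110)}.items():
        nn,l,st,ce=cv2.connectedComponentsWithStats(mm.astype(np.uint8))
        for i in range(1,nn):
            if st[i,4]>6: print(name,st[i],ce[i].round(1),cast(n,ce[i],C,N).round(4))
    nn,l,st,ce=cv2.connectedComponentsWithStats((m&(V<60)).astype(np.uint8))
    for i in range(1,nn):
        if st[i,4]>60: print('dark',st[i],ce[i].round(1),cast(n,ce[i],C+.005*N,N).round(4))
    cv2.imwrite(f'pics/{n}0c.png',cv2.resize(im[b:e,a:c],None,fx=5,fy=5,interpolation=cv2.INTER_CUBIC))
a=cv2.imread('pics/top0c.png');b=cv2.imread('pics/side0c.png')
o=np.zeros((max(a.shape[0],b.shape[0]),a.shape[1]+b.shape[1],3),np.uint8);o[:a.shape[0],:a.shape[1]]=a;o[:b.shape[0],a.shape[1]:]=b
cv2.imwrite('pics/c0.png',cv2.resize(o,None,fx=.8,fy=.8));print(o.shape)
E
```

```text
top plane [0.5884 0.0144 0.1128] [-0.2596 -0.0314  0.9652] tilt 15.16 yaw 6.89 4019 0.001986760513391617
green [245 179  10  15 121] [249.7 185.6] [[0.5255 0.0113 0.0958]]
red [247 126   2  10  11] [247.1 130.1] [[0.6677 0.0202 0.1343]]
dark [ 205  115   85   97 1550] [229. 174.] [[0.5536 0.0663 0.1103]]
side plane [0.5816 0.0233 0.1098] [-0.2565 -0.0312  0.966 ] tilt 14.97 yaw 6.94 2955 0.0017648396291952138
green [241 204  16  10  89] [247.5 208.9] [[0.528  0.0052 0.095 ]]
red [198 183   8   6  14] [201.2 185.6] [[0.6673 0.0185 0.1324]]
dark [ 170  165  110   95 5215] [219.7 224.5] [[0.5591 0.102  0.1115]]
dark [204 183  28  25 472] [217.8 195.7] [[0.6114 0.0228 0.1228]]
(485, 975, 3)
```

View pics/c0.png

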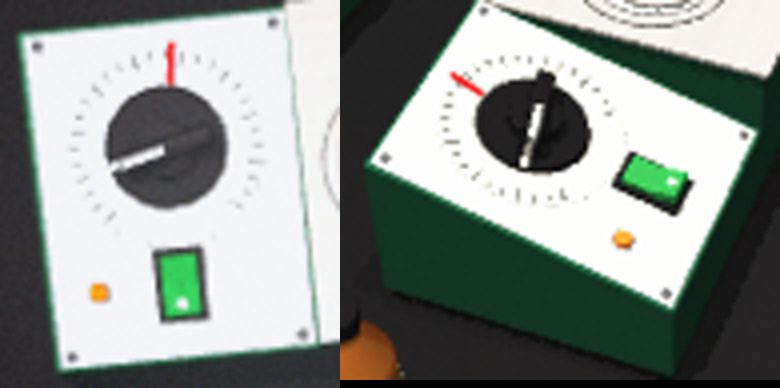

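```bash
cat >> h.py <<'E'
def frame(yaw):
    a=np.radians(15);y=np.radians(yaw)
    n=np.array([-np.sin(a)*np.cos(y),-np.sin(a)*np.sin(y),np.cos(a)]);u=np.array([np.cos(a)*np.cos(y),np.cos(a)*np.sin(y),np.sin(a)])
    return u,np.cross(u,n),n   # up slope, right, normal
E
python3 - <<'E'
from h import *
# yaw from panel: rocker->dial and outline
res={}
for n,(a,b,c,e),P in (('top',(222,128,270,174),[.5884,.0144,.1128]),('side',(196,180,240,218),[.5816,.0233,.1098])):
    im=cv2.imread(f'pics/{n}0.png');hsv=cv2.cvtColor(im,cv2.COLOR_BGR2HSV);P=np.array(P)
    m=np.zeros(im.shape[:2],np.uint8);m[b:e,a:c]=(hsv[b:e,a:c,2]<120)
    m=cv2.morphologyEx(m,cv2.MORPH_OPEN,np.ones((3,3),np.uint8))
    cs,_=cv2.findContours(m,0,1);k=cv2.convexHull(max(cs,key=cv2.contourArea)).reshape(-1,2)
    u,r,N=frame(6)
    if n=='side': k=k[k[:,1]>192]
    # circle fit in panel plane
    X=cast(n,k,P+.006*N,N)-P;A=np.c_[2*X@u,2*X@r,np.ones(len(X))]
    s=np.linalg.lstsq(A,((X@u)**2+(X@r)**2),rcond=None)[0];R=np.sqrt(s[2]+s[0]**2+s[1]**2)
    O=P+u*s[0]+r*s[1];print(n,'dial axis',O.round(4),'R',R.round(4))
    red=((hsv[...,0]<6)|(hsv[...,0]>172))&(hsv[...,1]>100)&(hsv[...,2]>110)
    sub=np.zeros_like(red);sub[115:190,170:290]=red[115:190,170:290]
    v,w=np.nonzero(sub);Q=cast(n,np.c_[w,v],O+.0016*N,N)-O
    G=(hsv[...,0]>50)&(hsv[...,0]<85)&(hsv[...,1]>150)&(hsv[...,2]>110);gm=np.zeros_like(G);gm[170:215,230:265]=G[170:215,230:265]
    gv,gu=np.nonzero(gm);g=cast(n,[gu.mean(),gv.mean()],O+.008*N,N)[0]-O
    gy=6+np.degrees(np.arctan2(-g@r*-1,-g@u))*-1
    print('rocker u,r',g@u,g@r,'yaw-from-rocker: 6 - (or +)',np.degrees(np.arctan2(g@r,-g@u)).round(2),
          'red ang',np.degrees(np.arctan2((Q@r).mean(),(Q@u).mean())).round(2), 'rad',np.linalg.norm(Q.mean(0)).round(4))
    wm=(hsv[...,1]<60)&(hsv[...,2]>150);v,w=np.nonzero(wm)
    Q=cast(n,np.c_[w,v],O+.007*N,N)-O;rad=np.linalg.norm(Q,axis=1);Q=Q[(rad<.038)&(rad>.033)];
    print('index ang',np.degrees(np.arctan2((Q@r).mean(),(Q@u).mean())).round(2),len(Q))
    # stainless/panel outline edge via panel corners screws? use bath top back edge
    wv=cv2.inRange(hsv,(0,0,150),(180,60,255));roi=np.zeros_like(wv);roi[90:215,205:460]=wv[90:215,205:460]
    if n=='top':
        cs,_=cv2.findContours(cv2.morphologyEx(roi,cv2.MORPH_CLOSE,np.ones((9,9),np.uint8)),0,1);c0=max(cs,key=cv2.contourArea)
        ap=cv2.approxPolyDP(cv2.convexHull(c0),4,True).reshape(-1,2);print(ap.tolist(),cast('top',ap,np.array([0,0,.14]),np.array([0,0,1.])).round(3).tolist())
E
```

```text
top dial axis [0.6142 0.0218 0.1199] R 0.0392
rocker u,r -0.09155656233514628 0.0014076844475752505 yaw-from-rocker: 6 - (or +) 0.88 red ang -109.67 rad 0.1768
index ang -103.49 4
[[454, 121], [449, 183], [220, 206], [211, 124], [437, 99]] [[0.7, -0.519, 0.14], [0.537, -0.502, 0.14], [0.465, 0.084, 0.14], [0.681, 0.115, 0.14], [0.759, -0.476, 0.14]]
side dial axis [0.612  0.0245 0.1179] R 0.0399
rocker u,r -0.08913067003077887 0.004024051858816213 yaw-from-rocker: 6 - (or +) 2.59 red ang 10.4 rad 0.0565
index ang -104.28 4
```

```bash
cat >> h.py <<'E'
O=np.array([.613,.023,.119]);YAW=7.
def finger(th,rho=.032,back=.018,h=.019):
    u,r,n=frame(YAW);a=np.radians(th);b=np.cos(a)*u+np.sin(a)*r;t=-np.sin(a)*u+np.cos(a)*r
    return O+rho*b-back*t+h*n
def row(tip,zhead=None,cmd=None):
    "row values (30mm, 10deg) to bring fingertip to world point, tool z to heading zhead deg"
    s=bot.read_state();R=np.array(s['orientation']);p=np.array(s['ee_pos'])
    D=R.T@(np.asarray(tip)+[0,0,bot.tip_reach]-p)/.03
    hd=np.degrees(np.arctan2(R[1,2],R[0,2]))
    tw=0 if zhead is None else ((hd-zhead+180)%360-180)/10
    return np.r_[D,tw].round(2)
E
python3 - <<'E'
from h import *
print(row(finger(-103,back=.033,h=.06),YAW+103))
E
```

```text
[  2.15  17.22 -15.43 -17.36]
```

Call:
apply_moves --steps '[0,1,-0.9,-1,0,0,2,-1.8,-2,0,0,3,-2.7,-3,0,0,4,-3.6,-4,0,0,5,-4.5,-5,0,0,6,-5.4,-6,0,0,7,-6.3,-7,0,0,8,-7.2,-8,0,0,9,-8.1,-9,0,0,10,-9,-10,0,0,11,-9.9,-11,0,0,12,-10.8,-12,0,0,13,-11.7,-13,0,0,14,-12.6,-14,0,0,15,-13.5,-15,0,0,16,-14.4,-16,0,0,17,-15.2,-17,0,1,17.2,-15.4,-17.4,0,1.5,17.2,-15.4,-17.4,0,1.5,17.2,-15.4,-17.4,0]' --force 20

```text
t: 2.6
ee_pos: [0.5565, 0.0376, 0.3583]
orientation: [[-0.003, -0.938, -0.347], [-0.001, -0.347, 0.938], [-1.0, 0.003, 0.0]]
contact_force: [-0.1, -0.1, 0.3]
finger_gap: 0.0
```

```bash
python3 - <<'E'
from h import *
s=bot.read_state();print(s['t'],np.round(s['ee_pos'],4),np.round(s['orientation'],3).tolist(),s['finger_gap'],np.round(s['joint_positions'],2),np.round(s['contact_force'],1))
u,r,n=frame(YAW)
print('descend',row(finger(-103,back=.033),YAW+103))
ths=[-103,-95,-85,-75,-65,-55,-45,-35,-25,-15,-5,5,9]
for th in ths: print(th,row(finger(th),YAW-th))
outs=[]
for k,box in (('side',(165,140,325,260)),('top',(185,90,345,210))):
    p,d=cams.read_camera(k);a,b,c,e=box;outs.append(cv2.resize(p[b:e,a:c],None,fx=2.5*2,fy=5)[::1])
cv2.imwrite('pics/p1.png',cv2.resize(np.vstack([cv2.resize(o,(720,540)) for o in outs]),(400,600)))
cv2.imwrite('pics/p1.png',np.hstack([cv2.resize(o,(400,300)) for o in outs]))
E
```

```text
2.6 [0.5565 0.0376 0.3583] [[-0.003, -0.938, -0.347], [-0.001, -0.347, 0.938], [-1.0, 0.003, 0.0]] 0.00021704891440702505 [ 0.5   0.46 -0.85  1.83  0.39  1.04  1.42] [-0.1 -0.1  0.3]
descend [ 1.92 -0.39 -0.01  0.03]
-103 [ 1.8  -0.88 -0.01  0.03]
-95 [ 1.76 -1.03  0.06  0.83]
-85 [ 1.71 -1.23  0.12  1.83]
-75 [ 1.66 -1.43  0.15  2.83]
-65 [ 1.6  -1.64  0.14  3.83]
-55 [ 1.55 -1.84  0.09  4.83]
-45 [ 1.49 -2.03  0.    5.83]
-35 [ 1.44 -2.2  -0.12  6.83]
-25 [ 1.39 -2.34 -0.26  7.83]
-15 [ 1.35 -2.46 -0.43  8.83]
-5 [ 1.32 -2.55 -0.63  9.83]
5 [ 1.29 -2.61 -0.83 10.83]
9 [ 1.28 -2.62 -0.91 11.23]
```

View pics/p1.png

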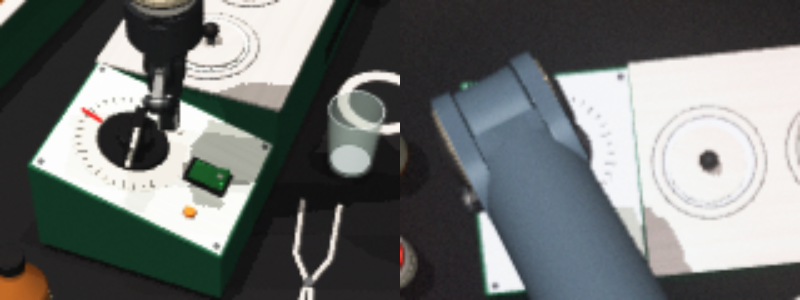

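Call:
apply_moves --steps '[1,0,0,0,0,1.9,-0.4,0,0,0,1.9,-0.4,0,0,0,1.85,-0.6,0,0,0,1.8,-0.9,0,0,0,1.75,-1.05,0.05,0.8,0,1.7,-1.25,0.1,1.8,0,1.7,-1.25,0.1,1.8,0]'

```text
t: 3.7
ee_pos: [0.5912, 0.055, 0.3096]
orientation: [[0.001, -0.999, -0.044], [-0.001, -0.044, 0.999], [-1.0, -0.001, -0.001]]
contact_force: [-0.4, -0.5, -0.0]
finger_gap: -0.002
```

```bash
cat >> h.py <<'E'
def snap(name,boxes):
    o=[]
    for k,(a,b,c,e) in boxes:
        p,d=cams.read_camera(k);cv2.imwrite(f'pics/{name}_{k}.png',p);np.save(f'pics/{name}_{k}.npy',d)
        o.append(cv2.resize(p[b:e,a:c],(400,400*(e-b)//(c-a)),interpolation=cv2.INTER_CUBIC))
    cv2.imwrite(f'pics/{name}.png',np.hstack(o))
E
python3 - <<'E'
from h import *
s=bot.read_state();print(s['t'],np.round(s['ee_pos'],4),np.round(s['contact_force'],1))
for th in [-85,-75,-65,-55,-45,-35,-25,-15,-5,5,9]: print(th,row(finger(th),YAW-th))
snap('p2',[('side',(185,150,265,210))])
E
```

```text
3.7 [0.5912 0.055  0.3096] [-0.4 -0.5 -0. ]
-85 [ 0.09  0.06 -0.04  0.05]
-75 [ 0.04 -0.13  0.05  1.05]
-65 [-0.01 -0.33  0.1   2.05]
-55 [-0.07 -0.54  0.11  3.05]
-45 [-0.12 -0.74  0.09  4.05]
-35 [-0.18 -0.94  0.03  5.05]
-25 [-0.22 -1.12 -0.06  6.05]
-15 [-0.26 -1.29 -0.19  7.05]
-5 [-0.3  -1.43 -0.34  8.05]
5 [-0.33 -1.55 -0.52  9.05]
9 [-0.33 -1.59 -0.6   9.45]
```

View pics/p2.png

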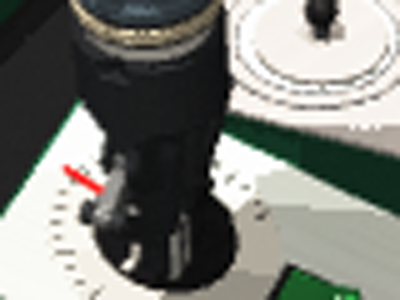

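Call:
apply_moves --steps '[0.05,-0.15,0.05,1,0,0,-0.35,0.1,2,0,-0.05,-0.55,0.1,3,0,-0.05,-0.55,0.1,3,0]'

```text
t: 4.25
ee_pos: [0.6074, 0.0586, 0.3105]
orientation: [[0.0, -0.888, 0.46], [0.0, 0.46, 0.888], [-1.0, -0.0, 0.0]]
contact_force: [-2.5, -0.5, -0.4]
finger_gap: 0.0
```

```bash
python3 - <<'E'
from h import *
s=bot.read_state();print(s['t'],np.round(s['ee_pos'],4),np.round(s['contact_force'],1))
u,r,n=frame(YAW)
tip=np.array(s['ee_pos'])-[0,0,bot.tip_reach]-O;print('tip u r n',tip@u,tip@r,tip@n)
for th in [-55,-45,-35,-25,-15,-5,5,9]: print(th,row(finger(th),YAW-th))
snap('p3',[('side',(185,150,265,210)),('top',(215,120,295,180))])
# index projections in side view for angles
for th in(-103,-85,-70,-60,-50,-40): 
    a=np.radians(th);b=np.cos(a)*u+np.sin(a)*r
    print(th,((proj('side',O+.041*b+.006*n)-[185,150])*5).round(0),((proj('top',O+.041*b+.006*n)-[215,120])*5+[400,0]).round(0))
E
```

```text
4.25 [0.6074 0.0586 0.3105] [-2.5 -0.5 -0.4]
tip u r n 0.0035317823715718755 -0.03599481052889007 0.017757913933335027
-55 [-0.04  0.02  0.01  0.06]
-45 [-0.09 -0.17  0.09  1.06]
-35 [-0.15 -0.37  0.14  2.06]
-25 [-0.19 -0.58  0.15  3.06]
-15 [-0.24 -0.79  0.12  4.06]
-5 [-0.27 -0.99  0.06  5.06]
5 [-0.3  -1.18 -0.04  6.06]
9 [-0.31 -1.25 -0.08  6.46]
-103 [[149. 283.]] [[480. 184.]]
-85 [[127. 274.]] [[476. 160.]]
-70 [[112. 263.]] [[478. 140.]]
-60 [[103. 254.]] [[482. 127.]]
-50 [[ 97. 244.]] [[489. 115.]]
-40 [[ 93. 234.]] [[497. 105.]]
```

View pics/p3.png

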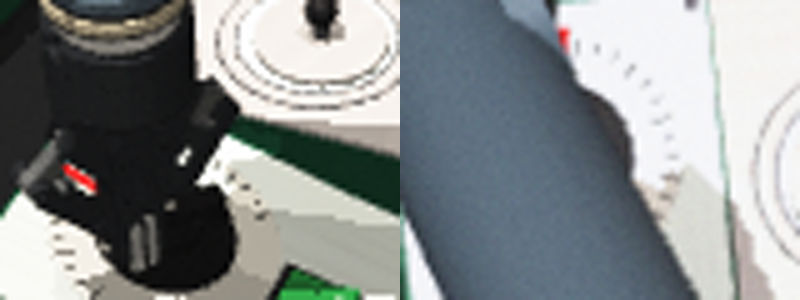

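Call:
apply_moves --steps '[-0.05,-0.15,0.1,1,0,-0.1,-0.35,0.15,2,0,-0.15,-0.55,0.15,3,0,-0.2,-0.8,0.1,4,0,-0.25,-0.95,0.1,4.8,0,-0.25,-0.95,0.1,4.8,0,-0.25,-0.5,0.4,4.8,0,-2,-0.5,0.4,4.8,0,-3,0.6,3.6,4.8,0,-3,2.5,5.6,4.8,0,-3,3.5,6.6,4.8,0,-3,3.5,6.6,4.8,0]'

```text
t: 5.85
ee_pos: [0.6038, 0.2868, 0.401]
orientation: [[0.001, -0.256, 0.967], [0.002, 0.967, 0.256], [-1.0, 0.002, 0.001]]
contact_force: [-0.2, 0.2, 0.3]
finger_gap: 0.001
```

```bash
python3 - <<'E'
from h import *
s=bot.read_state();print(s['t'],np.round(s['ee_pos'],4),np.round(s['contact_force'],1),np.round(s['joint_positions'],2))
snap('p4',[('side',(185,150,265,210)),('top',(215,120,295,180))])
E
```

```text
5.85 [0.6038 0.2868 0.401 ] [-0.2  0.2  0.3] [-0.2   0.5  -0.44  1.54  0.22  1.16 -0.43]
```

View pics/p4.png

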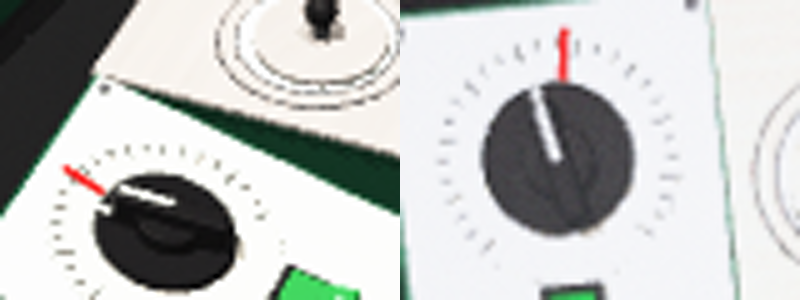

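```bash
cat > meas.py <<'E'
import sys
from h import *
OV={'top':np.array([.6142,.0218,.1199]),'side':np.array([.612,.0245,.1179])}
def wang(im,m,n,h,lo,hi,wt):
    u,r,N=frame(YAW);o=OV[n];v,w=np.nonzero(m);Q=cast(n,np.c_[w,v],o+h*N,N)-o
    R=np.linalg.norm(Q,axis=1);k=(R>lo)&(R<hi);W=wt[v,w][k].astype(float);Q=Q[k]
    x,y=Q@u,Q@r;c=np.average(np.c_[x,y],axis=0,weights=W)
    P=np.c_[x,y]-c;ev,V=np.linalg.eigh((P*W[:,None]).T@P);d=V[:,1]*np.sign(V[:,1]@c)
    return [round(float(q),1) for q in(np.degrees(np.arctan2(c[1],c[0])),np.degrees(np.arctan2(d[1],d[0])),1e3*np.hypot(*c),k.sum())]
def go(name):
  for n in('top','side'):
    im=cv2.imread(f'pics/{name}_{n}.png').astype(int);b,g,r=[im[...,i] for i in range(3)]
    roi=np.zeros(im.shape[:2],bool);roi[115:215,185:285]=1
    red=roi&(r-np.maximum(b,g)>50);print(n,'red',wang(im,red,n,.0016,.042,.072,(r-np.maximum(b,g))))
    wh=np.minimum(np.minimum(b,g),r);w=roi&(wh>110)
    print('  index bar top (ang, dir, mm, n)',wang(im,w,n,.028,.003,.031,wh-90),' skirt',wang(im,w,n,.007,.0325,.0375,wh-90))
if __name__=='__main__':go(sys.argv[1])
E
python3 meas.py p4
```

```text
top red [9.0, 6.5, 55.1, 23.0]
  index bar top (ang, dir, mm, n) [-11.8, -8.1, 6.6, 16.0]  skirt [-12.3, 57.8, 34.9, 6.0]
side red [11.8, 9.3, 56.7, 18.0]
  index bar top (ang, dir, mm, n) [8.5, -13.0, 8.1, 8.0]  skirt [9.3, -79.9, 33.1, 7.0]
```

```bash
python3 - <<'E'
from h import *
print('above',row(finger(-12,back=.036,h=.07),YAW+8));print('down',row(finger(-12,back=.032),YAW+8))
for th in(-12,-8,-2,4,9,12): print(th,row(finger(th),YAW-th))
E
```

```text
above [ 1.13 -7.31 -1.62  0.01]
down [ 2.77 -7.52 -1.18  0.01]
-12 [ 2.74 -7.98 -1.15 -0.39]
-8 [ 2.72 -8.05 -1.11  0.01]
-2 [ 2.71 -8.17 -1.06  0.61]
4 [ 2.69 -8.29 -1.02  1.21]
9 [ 2.68 -8.39 -0.99  1.71]
12 [ 2.67 -8.45 -0.98  2.01]
```

Call:
apply_moves --steps '[0,-2,-0.5,0,0,0,-4,-1,0,0,0,-6,-1.4,0,0,1.1,-7.3,-1.6,0,0,2,-7.4,-1.4,0,0,2.75,-7.5,-1.2,0,0,2.75,-7.5,-1.2,0,0,2.7,-8,-1.15,0,0,2.7,-8.15,-1.05,0.6,0,2.7,-8.3,-1,1.2,0,2.7,-8.4,-1,1.7,0,2.7,-8.4,-1,1.7,0,2.7,-7.9,-1,1.7,0,1.5,-7.5,-1,1.7,0,0,-6,-1,1.7,0,0,-4,-1,1.7,0,0,-2,0,1.7,0,0,0,0,1.7,0,0,0,0,1.7,0]'

```text
t: 8.32
ee_pos: [0.6026, 0.29, 0.4008]
orientation: [[-0.001, 0.033, 0.999], [0.004, 0.999, -0.033], [-1.0, 0.004, -0.001]]
contact_force: [0.4, -0.4, 0.8]
finger_gap: -0.001
```

```bash
python3 - <<'E'
from h import *
s=bot.read_state();print(s['t'],np.round(s['ee_pos'],4),np.round(s['contact_force'],1))
snap('p5',[('side',(185,150,265,210)),('top',(225,120,275,157))])
E
python3 - <<'E'
import cv2
a=cv2.imread('pics/p5_top.png')[120:176,215:285];cv2.imwrite('pics/p5b.png',cv2.resize(a,None,fx=10,fy=10,interpolation=cv2.INTER_CUBIC))
E
python3 meas.py p5
```

```text
8.325 [0.6026 0.29   0.4008] [ 0.4 -0.4  0.8]
top red [9.0, 6.6, 55.1, 23.0]
  index bar top (ang, dir, mm, n) [17.5, 16.2, 6.9, 16.0]  skirt [19.1, 89.7, 34.7, 6.0]
side red [11.8, 9.3, 56.7, 18.0]
  index bar top (ang, dir, mm, n) [31.8, 13.9, 8.9, 8.0]  skirt [50.2, -33.2, 34.4, 3.0]Traceback (most recent call last):
  File "<stdin>", line 3, in <module>
  File "h.py", line 37, in snap
    cv2.imwrite(f'pics/{name}.png',np.hstack(o))
                                   ~~~~~~~~~^^^
    return _nx.concatenate(arrs, 1, dtype=dtype, casting=casting)
           ~~~~~~~~~~~~~~~^^^^^^^^^^^^^^^^^^^^^^^^^^^^^^^^^^^^^^^
ValueError: all the input array dimensions except for the concatenation axis must match exactly, but along dimension 0, the array at index 0 has size 300 and the array at index 1 has size 296
```

View pics/p5b.png

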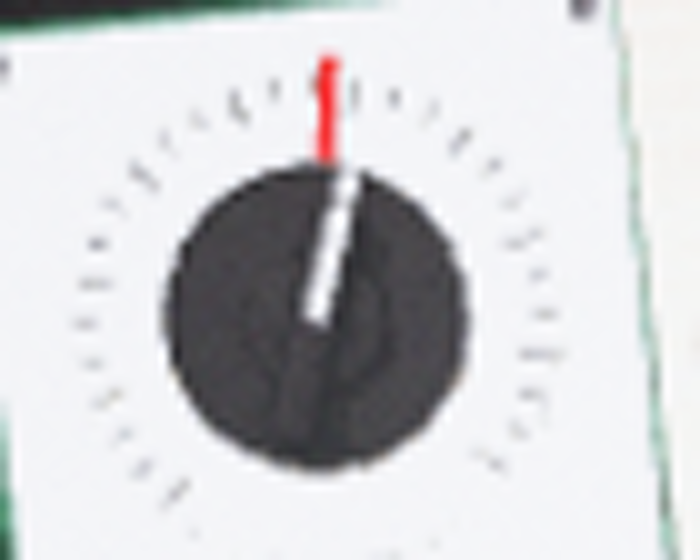

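```bash
sed -i 's/-o$/-(o+h*N)/; s/cast(n,np.c_\[w,v\],o+h\*N,N)-o/cast(n,np.c_[w,v],o+h*N,N)-(o+h*N)/' meas.py; for p in p4 p5; do python3 meas.py $p;done
python3 - <<'E'
from h import *
def ccw(th,rho=.032,back=.018,h=.019): # finger on the clockwise side of the index end
    return finger(th,rho,-back,h)
print('above',row(ccw(17,back=.036,h=.07),YAW-17));print('down',row(ccw(17,back=.032),YAW-17))
for th in(17,12,7,4): print(th,row(ccw(th),YAW-th))
E
```

```text
top red [9.0, 6.5, 55.1, 23.0]
  index bar top (ang, dir, mm, n) [-12.5, -11.9, 15.9, 32.0]  skirt [-12.9, 74.1, 35.3, 7.0]
side red [11.8, 9.3, 56.7, 18.0]
  index bar top (ang, dir, mm, n) [68.9, 146.3, 17.5, 63.0]  skirt [12.2, 97.5, 33.7, 8.0]
top red [9.0, 6.6, 55.1, 23.0]
  index bar top (ang, dir, mm, n) [18.7, 19.3, 16.5, 33.0]  skirt [19.1, 89.7, 34.7, 6.0]
side red [11.8, 9.3, 56.7, 18.0]
  index bar top (ang, dir, mm, n) [75.2, 158.8, 19.7, 61.0]  skirt [45.3, -44.4, 34.3, 4.0]
above [  1.18 -10.11   0.9    0.76]
down [ 2.81 -9.9   1.35  0.76]
17 [ 2.78 -9.44  1.4   0.76]
12 [ 2.76 -9.35  1.46  0.26]
7 [ 2.74 -9.26  1.51 -0.24]
4 [ 2.73 -9.2   1.54 -0.54]
```

Call:
apply_moves --steps '[0,-2,0.3,0.7,0,0,-4,0.4,0.7,0,0,-6,0.6,0.7,0,0,-8,0.8,0.7,0,0.5,-10,0.9,0.7,0,1.5,-10.1,1.1,0.7,0,2.8,-10,1.35,0.7,0,2.8,-10,1.35,0.7,0,2.8,-9.6,1.4,0.7,0,2.8,-9.6,1.4,0.7,0]'

```text
t: 9.68
ee_pos: [0.6354, -0.0054, 0.3184]
orientation: [[0.004, 0.164, 0.986], [0.001, 0.986, -0.164], [-1.0, 0.001, 0.003]]
contact_force: [0.2, 0.3, 0.6]
finger_gap: -0.0
```

```bash
cat >> h.py <<'E'
def pose():
    s=bot.read_state();u,r,n=frame(YAW);p=np.array(s['ee_pos'])-[0,0,bot.tip_reach]-O;R=np.array(s['orientation'])
    print('t',s['t'],'tip u,r,n mm',(1e3*np.array([p@u,p@r,p@n])).round(1),'zhead',np.degrees(np.arctan2(R[1,2],R[0,2])).round(1),'F',np.round(s['contact_force'],1))
E
python3 - <<'E'
from h import *
pose()
for th in(19,17,12,9,7,4): print(th,row(finger(th,back=-.018),YAW-th))
E
```

```text
t 9.675 tip u,r,n mm [24.9 31.  20.3] zhead -9.5 F [0.2 0.3 0.6]
19 [ 0.05  0.11 -0.04  0.25]
17 [ 0.04  0.15 -0.02  0.05]
12 [ 0.02  0.24  0.03 -0.45]
9 [ 0.01  0.3   0.05 -0.75]
7 [ 0.    0.34  0.07 -0.95]
4 [-0.01  0.4   0.09 -1.25]
```

Call:
apply_moves --steps '[0,0.1,0,0,0,0,0.2,0,0,0,0,0.2,0,0,0]'

```text
t: 10.05
ee_pos: [0.6362, -0.0019, 0.3168]
orientation: [[0.001, 0.167, 0.986], [-0.001, 0.986, -0.167], [-1.0, -0.001, 0.001]]
contact_force: [0.1, -3.0, 1.9]
finger_gap: 0.001
```

```bash
python3 - <<'E'
from h import *
pose()
for th in(17,12,9,7,4): print(th,row(finger(th,back=-.018),YAW-th))
E
```

```text
t 10.05 tip u,r,n mm [25.6 27.6 18.4] zhead -9.6 F [ 0.1 -3.   1.9]
17 [-0.02  0.03 -0.02  0.04]
12 [-0.03  0.12  0.02 -0.46]
9 [-0.05  0.18  0.05 -0.76]
7 [-0.05  0.22  0.06 -0.96]
4 [-0.06  0.28  0.08 -1.26]
```

Call:
apply_moves --steps '[0,0.1,0.02,-0.5,0,-0.02,0.16,0.04,-0.9,0,-0.02,0.16,0.04,-0.9,0]'

```text
t: 10.42
ee_pos: [0.6384, 0.0025, 0.3169]
orientation: [[0.001, 0.012, 1.0], [-0.0, 1.0, -0.012], [-1.0, -0.0, 0.001]]
contact_force: [0.6, -2.9, 1.0]
finger_gap: 0.004
```

```bash
python3 - <<'E'
from h import *
pose()
E
```

```text
t 10.425 tip u,r,n mm [28.3 23.4 17.8] zhead -0.7 F [ 0.6 -2.9  1. ]
```

Call:
apply_moves --steps '[0,-0.5,0,0,0,-2,-0.5,0,0,0,-2.8,1.5,0,0,0,-2.8,3.5,-0.3,0,0,-2.8,5.5,-0.8,0,0,-2.8,7.5,-1.2,0,0,-2.8,9.4,-1.2,0,0,-2.8,9.4,-1.2,0,0]'

```text
t: 11.42
ee_pos: [0.6023, 0.2916, 0.4004]
orientation: [[-0.003, 0.001, 1.0], [0.004, 1.0, -0.001], [-1.0, 0.004, -0.003]]
contact_force: [0.5, -1.1, -0.1]
finger_gap: 0.004
```

```bash
python3 - <<'E'
from h import *
pose()
snap('p6',[('side',(185,150,265,210)),('top',(215,120,295,180))])
E
python3 meas.py p6
```

```text
t 11.425 tip u,r,n mm [  49.3 -267.9   98.6] zhead -0.1 F [ 0.5 -1.1 -0.1]
top red [9.1, 5.9, 55.3, 22.0]
  index bar top (ang, dir, mm, n) [6.7, 7.3, 17.0, 35.0]  skirt [6.0, 95.8, 34.9, 3.0]
side red [11.8, 9.3, 56.8, 18.0]
  index bar top (ang, dir, mm, n) [71.9, 155.4, 19.1, 62.0]  skirt [31.9, 115.5, 35.1, 5.0]
```

View pics/p6.png

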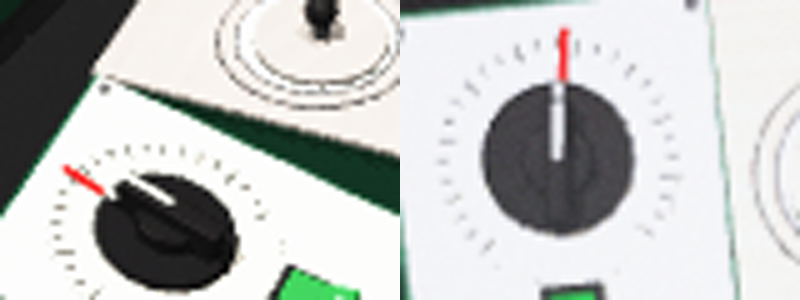

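```bash
cat > fine.py <<'E'
import sys
from meas import *
def fine(name):
    u,r,N=frame(YAW)
    for n in('top','side'):
        im=cv2.imread(f'pics/{name}_{n}.png').astype(np.float32)
        # subpixel polar resampling in the panel plane
        o=OV[n];th=np.radians(np.arange(-25,40,.5))
        def prof(h,R0,R1,f):
            out=[]
            for rad in np.arange(R0,R1,.001):
                X=o+h*N+rad*(np.cos(th)[:,None]*u+np.sin(th)[:,None]*r);uv=proj(n,X).astype(np.float32)
                s=cv2.remap(im,uv[None,:,0],uv[None,:,1],cv2.INTER_LINEAR)[0];w=np.clip(f(s),0,None);out.append(w)
            w=np.mean(out,0);w=np.clip(w-.35*w.max(),0,None);return np.degrees((w*th).sum()/w.sum()).round(2),w.max().round(0)
        red=lambda s:s[:,2]-s[:,:2].max(1);wh=lambda s:s.min(1)-70
        print(name,n,'red',prof(.0016,.046,.066,red),prof(.004,.043,.05,red),'bar',prof(.028,.014,.03,wh),'skirt',prof(.007,.034,.037,wh))
for a in sys.argv[1:]:fine(a)
E
python3 fine.py p4 p5 p6
```

```text
p4 top red (np.float64(8.69), np.float32(120.0)) (np.float64(9.04), np.float32(117.0)) bar (np.float64(-12.35), np.float32(103.0)) skirt (np.float64(-12.89), np.float32(101.0))
p4 side red (np.float64(11.78), np.float32(121.0)) (np.float64(9.91), np.float32(114.0)) bar (np.float64(-4.69), np.float32(102.0)) skirt (np.float64(9.75), np.float32(105.0))
p5 top red (np.float64(8.68), np.float32(120.0)) (np.float64(9.04), np.float32(115.0)) bar (np.float64(19.12), np.float32(105.0)) skirt (np.float64(19.16), np.float32(107.0))
p5 side red (np.float64(11.77), np.float32(121.0)) (np.float64(9.91), np.float32(114.0)) bar (np.float64(26.43), np.float32(108.0)) skirt (np.float64(22.26), np.float32(10.0))
p6 top red (np.float64(8.68), np.float32(120.0)) (np.float64(9.05), np.float32(115.0)) bar (np.float64(6.78), np.float32(109.0)) skirt (np.float64(6.13), np.float32(104.0))
p6 side red (np.float64(11.77), np.float32(121.0)) (np.float64(9.89), np.float32(112.0)) bar (np.float64(13.94), np.float32(104.0)) skirt (np.float64(30.82), np.float32(101.0))
```

```bash
python3 - <<'E'
from h import *
print('above',row(finger(7,back=.036,h=.07),YAW-7));print('down',row(finger(7,back=.032),YAW-7));print(row(finger(7,back=.023),YAW-7))
E
```

```text
above [ 1.03 -7.62  0.78 -0.06]
down [ 2.68 -7.7   1.22 -0.06]
[ 2.69 -8.    1.23 -0.06]
```

Call:
apply_moves --steps '[0,-2,0.3,0,0,0,-4,0.5,0,0,0,-6,0.7,0,0,1,-7.4,0.8,0,0,2,-7.6,1.2,0,0,2.7,-7.6,1.2,0,0,2.7,-7.7,1.2,0,0,2.7,-7.9,1.2,0,0,2.7,-7.9,1.2,0,0]'

```text
t: 12.65
ee_pos: [0.6387, 0.047, 0.3212]
orientation: [[0.002, 0.012, 1.0], [-0.001, 1.0, -0.012], [-1.0, -0.001, 0.002]]
contact_force: [-0.0, -0.6, -0.6]
finger_gap: -0.002
```

```bash
python3 - <<'E'
from h import *
pose();print(row(finger(7,back=.018),YAW-7))
E
```

```text
t 12.65 tip u,r,n mm [ 34.9 -20.7  20.4] zhead -0.7 F [-0.  -0.6 -0.6]
[ 0.05 -0.22  0.01 -0.07]
```

Call:
apply_moves --steps '[0.03,-0.05,0,0,0,0.05,-0.1,0,0,0,0.05,-0.1,0,0,0]'

```text
t: 13.02
ee_pos: [0.6384, 0.0452, 0.3184]
orientation: [[0.0, 0.01, 1.0], [-0.0, 1.0, -0.01], [-1.0, -0.0, 0.0]]
contact_force: [0.1, -0.4, 0.5]
finger_gap: 0.002
```

```bash
python3 -c "
from h import *
pose()"
```

```text
t 13.025 tip u,r,n mm [ 33.7 -18.9  17.9] zhead -0.6 F [ 0.1 -0.4  0.5]
```

Call:
apply_moves --steps '[0,-0.05,0,0,0,0,-0.05,0,0,0]'

```text
t: 13.28
ee_pos: [0.6384, 0.0436, 0.3183]
orientation: [[0.0, 0.011, 1.0], [-0.0, 1.0, -0.011], [-1.0, -0.0, 0.0]]
contact_force: [-0.3, 0.4, 0.0]
finger_gap: -0.005
```

```bash
python3 -c "
from h import *
pose()"
```

```text
t 13.275 tip u,r,n mm [ 33.5 -17.3  17.8] zhead -0.6 F [-0.3  0.4  0. ]
```

Call:
apply_moves --steps '[0,-0.03,0,0,0,0,-0.03,0,0,0]'

```text
t: 13.52
ee_pos: [0.6384, 0.0427, 0.3183]
orientation: [[0.0, 0.01, 1.0], [-0.0, 1.0, -0.01], [-1.0, -0.0, 0.0]]
contact_force: [-0.1, -0.4, 0.0]
finger_gap: -0.003
```

```bash
python3 -c "
from h import *
pose()"
```

```text
t 13.525 tip u,r,n mm [ 33.4 -16.5  17.9] zhead -0.6 F [-0.1 -0.4  0. ]
```

Call:
apply_moves --steps '[0,-0.03,0,0,0,0,-0.03,0,0,0]'

```text
t: 13.78
ee_pos: [0.6384, 0.0418, 0.3183]
orientation: [[0.0, 0.011, 1.0], [-0.0, 1.0, -0.011], [-1.0, -0.0, 0.0]]
contact_force: [0.2, 0.1, -0.5]
finger_gap: 0.001
```

```bash
python3 -c "
from h import *
pose()"
```

```text
t 13.775 tip u,r,n mm [ 33.2 -15.5  17.9] zhead -0.6 F [ 0.2  0.1 -0.5]
```

Call:
apply_moves --steps '[0,-0.03,0,0,0,0,-0.03,0,0,0]'

```text
t: 14.02
ee_pos: [0.6384, 0.0409, 0.3183]
orientation: [[0.0, 0.011, 1.0], [-0.0, 1.0, -0.011], [-1.0, -0.0, 0.0]]
contact_force: [0.2, 0.3, 0.5]
finger_gap: 0.002
```

```bash
python3 -c "
from h import *
pose()"
```

```text
t 14.025 tip u,r,n mm [ 33.1 -14.7  18. ] zhead -0.6 F [0.2 0.3 0.5]
```

Call:
apply_moves --steps '[0,-0.03,0,0,0,0,-0.03,0,0,0]'

```text
t: 14.28
ee_pos: [0.6383, 0.04, 0.3183]
orientation: [[0.0, 0.011, 1.0], [-0.0, 1.0, -0.011], [-1.0, -0.0, 0.0]]
contact_force: [-0.2, 0.3, 0.4]
finger_gap: 0.002
```

```bash
python3 -c "
from h import *
pose()"
```

```text
t 14.275 tip u,r,n mm [ 33.  -13.8  18. ] zhead -0.6 F [-0.2  0.3  0.4]
```

Call:
apply_moves --steps '[0,-0.03,0,0,0,0,-0.03,0,0,0]'

```text
t: 14.52
ee_pos: [0.6383, 0.0391, 0.3183]
orientation: [[0.0, 0.011, 1.0], [-0.0, 1.0, -0.011], [-1.0, -0.0, 0.0]]
contact_force: [-0.9, 0.0, 0.4]
finger_gap: 0.002
```

Call:
apply_moves --steps '[0,-0.03,0,0,0,0,-0.03,0,0,0]'

```text
t: 14.78
ee_pos: [0.6383, 0.0384, 0.3184]
orientation: [[0.0, 0.01, 1.0], [0.0, 1.0, -0.01], [-1.0, 0.0, 0.0]]
contact_force: [-0.1, 0.7, 0.3]
finger_gap: -0.001
```

Call:
apply_moves --steps '[0,-0.03,0,0,0,0,-0.03,0,0,0]'

```text
t: 15.02
ee_pos: [0.6383, 0.0381, 0.3184]
orientation: [[0.0, 0.01, 1.0], [0.001, 1.0, -0.01], [-1.0, 0.001, 0.0]]
contact_force: [0.0, 3.0, -0.4]
finger_gap: -0.002
```

Call:
apply_moves --steps '[0,-0.02,0,0,0,0,-0.04,0,0.1,0,0,-0.04,0,0.1,0]'

```text
t: 15.4
ee_pos: [0.6386, 0.0364, 0.3185]
orientation: [[0.001, 0.028, 1.0], [0.0, 1.0, -0.028], [-1.0, 0.0, 0.001]]
contact_force: [1.0, 2.6, -0.1]
finger_gap: -0.001
```

Call:
apply_moves --steps '[0,0.4,0,0,0,-1.5,0.8,0,0,0,-2.7,2.5,0,0,0,-2.7,4.5,-0.5,0,0,-2.7,6.5,-0.8,0,0,-2.7,8.2,-1.2,0,0,-2.7,8.2,-1.2,0,0]'

```text
t: 16.27
ee_pos: [0.6062, 0.2892, 0.3993]
orientation: [[-0.002, 0.018, 1.0], [0.002, 1.0, -0.018], [-1.0, 0.002, -0.002]]
contact_force: [1.6, -0.9, -0.2]
finger_gap: -0.0
```

```bash
python3 - <<'E'
from h import *
pose()
snap('p7',[('side',(185,150,265,210)),('top',(215,120,295,180))])
E
python3 fine.py p7
```

```text
t 16.275 tip u,r,n mm [  52.5 -265.    96.6] zhead -1.0 F [ 1.6 -0.9 -0.2]
p7 top red (np.float64(8.68), np.float32(120.0)) (np.float64(9.07), np.float32(117.0)) bar (np.float64(9.55), np.float32(105.0)) skirt (np.float64(10.26), np.float32(103.0))
p7 side red (np.float64(11.77), np.float32(121.0)) (np.float64(9.91), np.float32(114.0)) bar (np.float64(17.29), np.float32(107.0)) skirt (np.float64(28.16), np.float32(86.0))
```

View pics/p7.png

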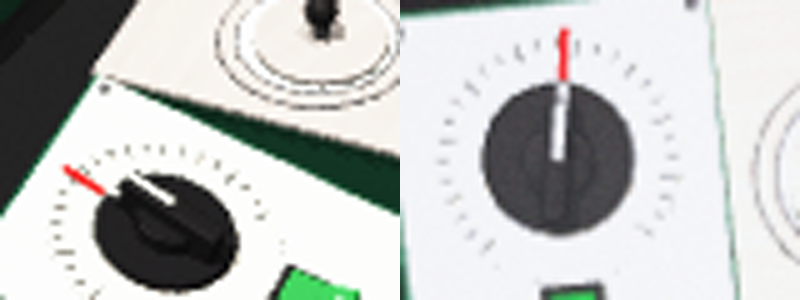

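```bash
python3 - <<'E'
from h import *
u,r,n=frame(YAW);y=np.radians(YAW);hd=np.array([np.cos(y),np.sin(y),0])
E=O+.001*r-.106*u+.008*n-.011*hd;print(E)
print('above',row(E+[0,0,.05],YAW+90),'near',row(E+[0,0,.010],YAW+90),'final',row(E,YAW+90))
print(bot.read_state()['joint_positions'])
# measured rocker
im=cv2.imread('pics/p7_top.png');h=cv2.cvtColor(im,cv2.COLOR_BGR2HSV);m=cv2.inRange(h,(50,150,110),(85,255,255));m[:170]=0;m[215:]=0;m[:,:230]=0;m[:,265:]=0
M=cv2.moments(m,True);print('rocker',(cast('top',[M['m10']/M['m00'],M['m01']/M['m00']],O+.009*n,n)-O)@np.c_[u,r])
E
```

```text
[0.49852379 0.00793658 0.09929259]
above [ 2.56 -9.27 -3.43 -9.85] near [ 3.9  -9.27 -3.43 -9.85] final [ 4.23 -9.27 -3.43 -9.85]
[-0.24183962  0.49595887 -0.37455692  1.53250344  0.19337045  1.15109838
 -0.68123339]
rocker [[-0.08996903  0.00122677]]
```

Call:
apply_moves --steps '[0,-1,-0.4,-1,0,0,-2,-0.8,-2,0,0,-3,-1.2,-3,0,0,-4,-1.6,-4,0,0,-5,-2,-5,0,0,-6,-2.4,-6,0,0,-7,-2.8,-7,0,0.5,-8,-3.1,-8,0,1.5,-9,-3.4,-9,0,2.5,-9.3,-3.4,-9.8,0,3.3,-9.3,-3.4,-9.8,0,3.7,-9.3,-3.4,-9.8,0,3.7,-9.3,-3.4,-9.8,0]'

```text
t: 18.0
ee_pos: [0.4993, 0.0062, 0.2879]
orientation: [[-0.001, -0.994, -0.11], [-0.001, -0.11, 0.994], [-1.0, 0.001, -0.0]]
contact_force: [-0.1, -0.2, 0.6]
finger_gap: 0.001
```

```bash
python3 - <<'E'
from h import *
pose()
u,r,n=frame(YAW);y=np.radians(YAW);hd=np.array([np.cos(y),np.sin(y),0])
E=O+.001*r-.106*u+.008*n-.011*hd
print('final',row(E,YAW+90))
snap('p8',[('side',(205,170,285,230))])
E
```

```text
t 18.0 tip u,r,n mm [-112.2    2.8   25.4] zhead 96.3 F [-0.1 -0.2  0.6]
final [ 0.51  0.02  0.06 -0.07]
```

View pics/p8.png

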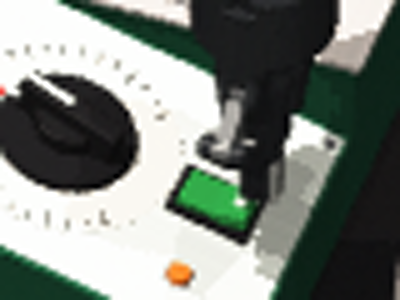

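Call:
apply_moves --steps '[0.2,0,0.05,0,0,0.35,0,0.05,0,0,0.45,0,0.05,0,0,0.5,0,0.05,0,0,0.5,0,0.05,0,0]'

```text
t: 18.68
ee_pos: [0.4994, 0.0087, 0.2734]
orientation: [[0.0, -0.994, -0.112], [0.0, -0.112, 0.994], [-1.0, -0.0, 0.0]]
contact_force: [0.1, 0.8, 0.1]
finger_gap: -0.002
```

Call:
apply_moves --steps '[0.07,0,0,0,0,0.07,0,0,0,0]'

```text
t: 18.92
ee_pos: [0.4995, 0.0086, 0.2713]
orientation: [[0.001, -0.994, -0.112], [0.0, -0.112, 0.994], [-1.0, -0.001, 0.0]]
contact_force: [-0.5, 1.0, 1.4]
finger_gap: 0.002
```

Call:
apply_moves --steps '[0.07,0,0,0,0,0.07,0,0,0,0]'

```text
t: 19.18
ee_pos: [0.4997, 0.0089, 0.2708]
orientation: [[0.001, -0.994, -0.111], [-0.001, -0.111, 0.994], [-1.0, -0.001, -0.001]]
contact_force: [-4.0, -0.5, 15.2]
finger_gap: -0.001
```

```bash
python3 - <<'E'
from h import *
pose()
snap('p9',[('side',(205,170,285,230))])
E
```

```text
t 19.175 tip u,r,n mm [-115.9    0.2    8.7] zhead 96.4 F [-4.  -0.5 15.2]
```

View pics/p9.png

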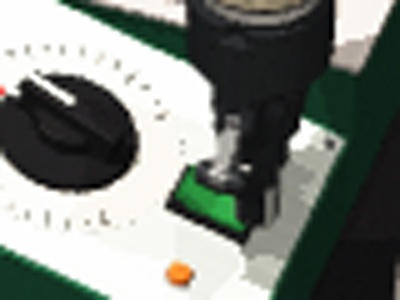

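Call:
apply_moves --steps '[-1,0,0,0,0,-2.5,0,0,0,0,-3.5,-1,2,0,0,-3.5,-2,4,0,0,-3.5,-3,6,0,0,-3.5,-3,8,0,0,-3.5,-3,9,0,0,-3.5,-3,9,0,0]'

```text
t: 20.23
ee_pos: [0.5565, 0.2914, 0.3736]
orientation: [[-0.002, -0.993, -0.119], [0.002, -0.119, 0.993], [-1.0, 0.002, 0.002]]
contact_force: [-0.6, -0.7, 0.4]
finger_gap: -0.003
```

```bash
python3 - <<'E'
from h import *
pose()
snap('q1',[('side',(185,160,265,220)),('top',(215,125,295,185)),])
p=cv2.imread('pics/q1_top.png')[125:205,205:285];s=cv2.imread('pics/q1_side.png')[165:245,190:270]
cv2.imwrite('pics/q1.png',np.hstack([cv2.resize(x,(400,400),interpolation=cv2.INTER_CUBIC) for x in(s,p)]))
u,r,n=frame(YAW)
for nm in('p7','q1'):
    for k in('top','side'):
        im=cv2.imread(f'pics/{nm}_{k}.png');h=cv2.cvtColor(im,cv2.COLOR_BGR2HSV);m=cv2.inRange(h,(50,150,60),(85,255,255));m[:170]=0;m[215:]=0;m[:,:230]=0;m[:,268:]=0
        d=np.load(f'pics/{nm}_{k}.npy');v,w=np.nonzero(m);X=(pts(k,d,np.c_[w,v])-O);ok=(abs(X@u+.092)<.022)&(abs(X@r)<.013);X=X[ok]
        print(nm,k,'slope of near half dn/du',np.polyfit((X@u)[X@u<-.094],(X@n)[X@u<-.094],1).round(3),'far',np.polyfit((X@u)[X@u>-.09],(X@n)[X@u>-.09],1).round(3))
E
python3 fine.py q1
```

```text
t 20.225 tip u,r,n mm [  -1.6 -273.3   84.5] zhead 96.8 F [-0.6 -0.7  0.4]
p7 top slope of near half dn/du [-0.404 -0.03 ] far [-0.111 -0.001]
p7 side slope of near half dn/du [-0.305 -0.021] far [-0.045  0.002]
q1 top slope of near half dn/du [-0.057  0.002] far [0.315 0.037]
q1 side slope of near half dn/du [0.066 0.012] far [0.289 0.033]
q1 top red (np.float64(8.68), np.float32(120.0)) (np.float64(9.05), np.float32(117.0)) bar (np.float64(9.61), np.float32(105.0)) skirt (np.float64(10.21), np.float32(104.0))
q1 side red (np.float64(11.78), np.float32(121.0)) (np.float64(9.91), np.float32(114.0)) bar (np.float64(17.29), np.float32(107.0)) skirt (np.float64(28.24), np.float32(85.0))
```

```bash
python3 -c "
from plant import job
print(job.sign_off())"
```

```text
the job is handed in; nothing more can be done
None
```

The dial is set to the red line, within about 1°, and the heater switch is fully on. The job was handed in at about 20 s, with the arm standing clear.

**Dial:**
- I pushed the bar clockwise with the closed fingertips in two strokes. The second overshot the red line by about 10°.
- I pushed it back to about 2° short and finished with a gentle clockwise nudge of about 3 N.
- The last top-camera check put the index at about 9.6–10.2° and the red line at about 8.7–9.0°. It read the same before and after the switch was pressed.

**Switch:**
- I pressed the dotted end down to its stop, with a peak reading of about 15 N.
- Afterwards the depth readings showed the near half level with the panel and the far half raised, the reverse of before.

**Checks that failed or disagreed:**
- The side camera's index angles did not agree with the top camera's. It read the bar at about 17° against red at about 10–12°. I put this down to an offset in its estimate of the dial centre and relied on the top view.
- The last picture could not be viewed because the limit of 12 was reached. The final check of dial and switch therefore rests on the numbers measured from it.
- I did not measure the glassware, lid, tongs and other loose things again. The arm passed clear of where I saw them, and I felt no unexpected contact.

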